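# Blow carved lino blocks clean with the two-stage air gun

### The arm

A 6-joint arm with a two-finger parallel gripper is mounted at the origin on the work surface. World frame = base frame: x ahead of the robot, y to its left, z up, the work surface at z = 0. Lengths are in m, angles in rad, forces in N, time in s.
With the tool pointing down it reaches from about 0.375 to 0.975 m from the base axis. Payload 3.8 kg.
Tool frame: the origin (TCP) lies on the centre line of the jaws, within the pads' length; the fingertips stand 14 mm ahead of it and the grasp point (between the pads) lies 5 mm behind it; z points along the fingers, y is the line along which they close (so a half turn about z gives the same grasp; the last joint's range is limited). The gripper opens to 85 mm and grips with 20 to 120 N. Pads are 22 mm wide; open, the fingers measure 114 mm over their backs; the gripper's body (76 mm by 85 mm) begins 54 mm behind the grasp point. The pads swing forward as they close: fully open they stand 13 mm farther back than shut.
Start: joints at [-1.342, 0.264, 1.604, -0, 1.274, -0.037], TCP at [0.177, -0.651, 0.245] pointing down, gripper open.
Joint ranges: [-2.63, 2.63], [-0.94, 2.18], [0.31, 2.57], [-1.31, 4.45], [0, 2.66], [-2.55, 2.55]. Speed limits (rad/s): [2.57, 2.57, 3.14, 3.14, 3.14, 3.14].

### API

Orientations are given as a rotation vector (axis times angle).
In Python, from workcell import bot, eyes, spot_in gives the robot as it stands.
- The arm moves only by the tool carry_out, never from a script. Its argument "series" is text: rows parted by semicolons, each of 4 numbers parted by spaces: the shift along the world's x, y, z in m, then the turn about the world's z in degrees. In form: tx ty tz roll; .... A call has 1 to 20 rows; each row shifts and turns the commanded pose from where the row before left it; what a row does not reach is not made up. A row lasts 1/8 s, in which the tool goes at most 62.5 mm and 10.7 degrees, less where a joint would pass 70% of its speed; a pose out of reach is approached as far as the arm can. A call is refused whole if a number of a shift passes 0.0625 or a number of a turn 10.7, either way. A call with a gripper value outside its range is refused whole. "jaw" is the gripper command: -1 is shut, 1 is fully open, values between are in proportion, set as the call begins (left out, the last holds). The fingers move at their own pace and stop on an object; "grip_force" is the grip in N (left out, the last holds). Time passes only in rows, so rows that do not move let the fingers close. It gives the time, the measured TCP pose, the force, the opening and the grip force at its end, in the units of the state.
- bot.read_state(): the state, without advancing time (a new reading comes with each control period).
- eyes.read_camera(name): name is "scene" or "top"; returns (picture, depth): 480x640x3 uint8, blue, green, red; 480x640 float32, m along the optical axis (not along the pixel's ray), 0 where there is no reading.
- eyes.get_calibration(name): a dict with "K" (3x3 intrinsics, pixels), "position" and "rotation" of the camera in the world. Camera axes: x right, y down, z forward; pixel columns grow to the right and rows downward; lengths in m; the calibration is good to about 2 mm. A picture is of the moment at which its call begins. get_calibration takes no time and is no camera call.
- bot.finish_job(): hands the job in; it is judged then, once.
Trained networks look in the newest picture that a camera, given by its name, has taken for a name from the list of things; names that differ only in an ending like _2 or _b are one class to them, and where a whole thing is asked for, a point or a joint stands for the part that bears it (a point fixed in the world has none). Each returns a list of dicts, best first, with "score" (0 to 1); they miss things now and then, are a little off and sometimes report something else, mostly with a low value. They report only what shows in the picture. A call takes as long as a camera call. They do not tell look-alikes from the thing itself.
- spot_in(camera, target): "rect" ([centre column, centre row, width, height] in pixels, round what is visible of it).
The state is a dict: "time": time; "q": joint angles; "joint_vel": joint speeds; "joint_torque": joint torques, N m; "tool_pos": TCP position; "tcp_rot": TCP orientation; "wrist_force": force on the tool from outside, world axes, zero at the start; "torque": the same for the moment, N m; "width": opening from 0.0 (shut) to 1.0 (fully open); "grip_force": force on a finger pad.
Only numpy, scipy, OpenCV 4.12 (cv2) and the standard library are available. Lean on these libraries where they do the work, as an engineer would, in place of code of your own. Each camera call takes 0.05 s, during which the arm holds its last target. There are 200 camera calls.

### The job

The carved lino blocks on the cutting mat must be blown free of chips: lay all of them flat, carved face up, side by side inside the rim of the blow-off grate, and if the gouge has been left on the grate put it back on the cutting mat first. With the air valve fully on, ease the gun's trigger to its pressure point and stay on that low air for a second, then squeeze it on past the point, well into its second stage, for two seconds of full blast, and let go; then lay the blocks face up in the wooden tray, clear of its rim, and shut the air off. Leave the bottle, the ink tin and the little frame alone.

Things in the scene. Friction and masses are not known exactly. Their poses are not given: they have to be found in the camera images.
- station: Fixed plywood board 330 x 300 x 18 mm (x, y, z); origin: centre of its underside, on the table. Carries the grate along its +y side and, along its -y side, the blow gun lying on its side in two low saddles (nozzle to +y, handle to -x, head and saddles clear of gun_grip by 50 mm in x) and the air valve (+x half). Nothing on it is higher than 108 mm above the table; all points on it share its axes.
- grate (a point): Centre of the grate's top surface, 28 mm above the table. The grate is steel bars, 280 mm (x) x 110 mm (y) inside a rim 5 mm thick and 8 mm higher than the bars; three blocks fit in a row along x, 88 mm apart. The gun's flat nozzle stands 40 mm outside the rim on the -y side.
- gun_grip (a point): Where to squeeze, 65 mm above the table: midway between the handle's back and the trigger's front when right home. Handle (24 x 28 mm, y z) and trigger (20 mm tall) run along x, centred at this height. Here the handle's back lies 18.5 mm to -y; the trigger's front lies to +y: about 31.5 mm when released, 25.5 mm at the pressure point, 18.5 mm right home. Free below down to the board (47 mm).
- trigger (a joint): Angle of the gun's steel trigger, hinged about the vertical 60 mm to +x of gun_grip: 0 released, 0.22 rad right home. At gun_grip it takes 2 to 3.5 N up to the pressure point at 0.10 rad, where it meets the second valve; then about 13 N to move on, rising to 18 N at 0.22. Low air: 0.03 to 0.125 rad. Full blast: above 0.155. Springs back when let go.
- trigger_pad (a point): On the front (+y) face of the trigger, 60 mm from its hinge, at gun height; it moves with the trigger.
- valve (a joint): Angle of the air valve's lever about the vertical: 0 shut (lever points to the station's +y, across the brass pipe), 1.571 rad fully on (lever points to +x, along the pipe); opening turns it clockwise seen from above. It stays where it is left (about 2 N at the lever). It may start shut or partly open.
- valve_pivot (a point): On the valve's vertical axis, 96 mm above the table, at the lever's height. Axes as the station's.
- valve_lever (a point): The point of the lever to grip, 50 mm from the pivot, 98 mm above the table, at mid-height of the black sleeve (13 mm wide, 14 mm tall, from 18 to 80 mm from the pivot); moves with the lever; its y axis points outward along the lever.
- mat: Green cutting mat, fixed flat on the table, 300 x 200 x 4 mm (x, y, z); origin: centre of the underside. Left or right of the station. The blocks start in its -y half, in a row along x; its +y half is for the carving tool.
- tray: Shallow fixed wooden tray, 300 x 150 mm (x, y), floor 4 mm above the table, inside 286 x 136 mm, rim 14 mm high over the table; origin: centre of the underside. On the other side of the station.
- block1: A lino printing block: wooden block 76 x 50 x 25 mm (x, y, z) with a grey-brown carved lino face on top (five by three round dots), 75 g. Origin: centre of the underside; z points up out of the carved face. Starts flat on the cutting mat, carved face up; grip it across its 50 mm width. May be absent.
- block2: A lino printing block: wooden block 76 x 50 x 25 mm (x, y, z) with a grey-brown carved lino face on top (five slanting bars), 75 g. Origin: centre of the underside; z points up out of the carved face. Starts flat on the cutting mat, carved face up; grip it across its 50 mm width. May be absent.
- block3: A lino printing block: wooden block 76 x 50 x 25 mm (x, y, z) with a grey-brown carved lino face on top (rings), 75 g. Origin: centre of the underside; z points up out of the carved face. Starts flat on the cutting mat, carved face up; grip it across its 50 mm width. May be absent.
- gouge: Lino gouge, perhaps left behind: dark wooden handle 90 x 24 x 24 mm (x, y, z) with flats, and a thin steel shaft 58 mm long from its +x end, 70 g. Origin: underside, centre of the handle. If present it starts on the grate; often it is absent. Grip across the handle. Back on the mat means: lying with the handle's centre over the mat.
- knife: Carving knife, in its place on the mat if present (never together with the gouge): pale wooden handle 100 x 24 x 24 mm (x, y, z) with flats, and a flat steel blade 52 x 14 mm from its +x end, 70 g. Origin: underside, centre of the handle. It stays on the mat.
- bottle: Clear bottle with red cap, 60 mm across, 170 mm high, standing; origin: centre of the underside. Leave alone.
- ink_tin: Bare metal ink tin, 72 mm across, 55 mm high; origin: centre of the underside. Leave alone.
- little_frame: Small framed picture lying flat, 100 x 120 x 14 mm; origin: centre of the underside. Leave alone.
Mind the look-alikes: they are no part of the job. Leave any orange look-alike of the block2 alone.

How it is judged:
On the way, in this order (a step that is already met when the one before it is completed fails the run):
1. every block lies flat, face up, on the grate, the carving tool (gouge or knife) is on the mat, and the air valve is fully on (x of block1 in the frame of grate between -0.115 and 0.115 m and y of block1 in the frame of grate between -0.04 and 0.04 m and z of block1 in the frame of grate between -0.005 and 0.006 m and angle between each of block1, block2, block3's own z axis and vertical below 0.1 rad and x of block2 in the frame of grate between -0.115 and 0.115 m and y of block2 in the frame of grate between -0.04 and 0.04 m and z of block2 in the frame of grate between -0.005 and 0.006 m and x of block3 in the frame of grate between -0.115 and 0.115 m and y of block3 in the frame of grate between -0.04 and 0.04 m and z of block3 in the frame of grate between -0.005 and 0.006 m and x of gouge in the frame of mat between -0.15 and 0.15 m and y of gouge in the frame of mat between -0.1 and 0.1 m and z of each of gouge, knife in the frame of mat below 0.03 m and x of knife in the frame of mat between -0.15 and 0.15 m and y of knife in the frame of mat between -0.1 and 0.1 m and value of joint valve above 1.4 rad), for 0.2 s.
2. with all that so, the trigger is held on low air, at or short of its pressure point (all of step 1 and value of joint trigger between 0.03 and 0.125 rad), for 0.6 s.
3. then it is held well past the pressure point, on full blast (all of step 1 and value of joint trigger above 0.155 rad), for 1.4 s.
4. the trigger is let go (value of joint trigger below 0.02 rad), for 0.2 s.
At the end, for the whole second after the job is handed in: every block lies flat on the tray's floor, carved face up, inside its rim and at rest; the carving tool lies on the mat (its handle's centre over the mat); the valve is shut (below 0.15 rad) and the trigger released (x of block1 in the frame of tray between -0.125 and 0.125 m and y of block1 in the frame of tray between -0.06 and 0.06 m and z of block1 in the frame of tray between -0.001 and 0.01 m and angle between each of block1, block2, block3's own z axis and vertical below 0.1 rad and x of block2 in the frame of tray between -0.125 and 0.125 m and y of block2 in the frame of tray between -0.06 and 0.06 m and z of block2 in the frame of tray between -0.001 and 0.01 m and x of block3 in the frame of tray between -0.125 and 0.125 m and y of block3 in the frame of tray between -0.06 and 0.06 m and z of block3 in the frame of tray between -0.001 and 0.01 m and x of gouge in the frame of mat between -0.15 and 0.15 m and y of gouge in the frame of mat between -0.1 and 0.1 m and z of each of gouge, knife in the frame of mat below 0.03 m and x of knife in the frame of mat between -0.15 and 0.15 m and y of knife in the frame of mat between -0.1 and 0.1 m and linear speed of each of block1, block2, block3, gouge, knife below 0.02 m/s and value of joint valve below 0.15 rad and value of joint trigger below 0.02 rad); the robot touches nothing.
It fails at once if the bottle is pushed more than 3 cm or tipped (distance of bottle from where it was at the start of the episode above 0.03 m or angle between bottle's own z axis and vertical above 0.3 rad).
It fails at once if the ink tin is pushed more than 3 cm or tipped (distance of ink_tin from where it was at the start of the episode above 0.03 m or angle between ink_tin's own z axis and vertical above 0.3 rad).
It fails at once if the little frame is pushed more than 3 cm or tipped (distance of little_frame from where it was at the start of the episode above 0.03 m or angle between little_frame's own z axis and vertical above 0.3 rad).
Of block1, block2, block3 only 2 to 3 are there at a start; the rules pass over those that are not, and their reading is None.
Of gouge, knife only 1 to 1 are there at a start; the rules pass over those that are not, and their reading is None.
At some moment in a run one of block1, block2, block3 may be knocked a few centimetres aside while the robot is not near it.
Once in a run the grip may slacken for a moment while it holds something.
It also fails if it takes over 210 s, if anything falls off the work surface, if the arm or the gripper's body presses on something with over 40 N, if the wrist force passes 120 N, or if a joint passes its speed limit or range.

## Working session

There is one attempt and no reset: what is moved stays moved. The work goes in short steps, Python scripts to look and compute and a tool call to move; the robot and the scene stay as the last step left them, time stands still between calls to the robot, and variables do not carry over. Pictures are saved under pics/ and viewed, at most 14 in all, crops included, and the job is handed in when it is done.

Besides the shell and the picture viewer there is one more tool, called after "Request:" as name(argument=value, ...), one argument or row to a line, values as JSON. carry_out: Moves the arm, as the interface text tells. Its arguments: {"type":"object","properties":{"series":{"type":"string"},"jaw":{"type":"number"},"grip_force":{"type":"number"}},"required":["series"]}

```bash
mkdir -p pics; ls; cat > h.py <<'E'
import numpy as np, cv2
from workcell import bot, eyes, spot_in
def cal(n):
    c=eyes.get_calibration(n); R=np.array(c["rotation"],float)
    if R.size==3: R=cv2.Rodrigues(R)[0]
    return np.array(c["K"]),np.array(c["position"]),R
def ray(n,u,v,z):
    K,p,R=cal(n); d=R@np.linalg.inv(K)@[u,v,1]; return p+d*(z-p[2])/d[2]
def cloud(n,D):
    K,p,R=cal(n); v,u=np.mgrid[:480,:640]
    P=np.stack([(u-K[0,2])/K[0,0]*D,(v-K[1,2])/K[1,1]*D,D],-1)
    return P@R.T+p
def proj(n,P):
    K,p,R=cal(n); c=(np.atleast_2d(P)-p)@R; q=c@K.T; return q[:,:2]/q[:,2:]
E
python3 - <<'E'
from h import *
for n in("top","scene"):
    im,D=eyes.read_camera(n); cv2.imwrite(f"pics/{n}0.png",im); np.savez(f"{n}0.npz",im=im,D=D)
    print(n,cal(n)[1],cal(n)[0][0,0],cal(n)[2].round(2).tolist())
    for t in("block1","block2","block3","gouge","knife","station","valve","trigger","mat","tray","bottle","ink_tin","little_frame"):
        print(t,[(np.round(r["rect"]).astype(int).tolist(),round(r["score"],2)) for r in spot_in(n,t)][:4])
print(bot.read_state())
E
```

```text
pics
top [ 0.36026434 -0.06292823  1.23304005] 448.75050254546005 [[-0.03, -0.99, 0.12], [-1.0, 0.02, -0.02], [0.02, -0.12, -0.99]]
block1 [([482, 221, 34, 30], 0.97), ([420, 252, 22, 30], 0.96), ([427, 288, 24, 29], 0.85), ([415, 221, 25, 34], 0.8)]
block2 [([482, 221, 34, 30], 0.97), ([420, 252, 22, 30], 0.96), ([427, 288, 24, 29], 0.85), ([415, 221, 25, 34], 0.8)]
block3 [([482, 221, 34, 30], 0.97), ([420, 252, 22, 30], 0.96), ([427, 288, 24, 29], 0.85), ([415, 221, 25, 34], 0.8)]
gouge []
knife [([379, 238, 13, 56], 0.66)]
station [([283, 189, 113, 234], 0.7)]
valve [([302, 199, 31, 15], 0.48)]
trigger []
mat [([408, 257, 83, 112], 0.94), ([256, 147, 43, 37], 0.47)]
tray [([162, 251, 65, 117], 0.66)]
bottle [([378, 169, 28, 33], 0.84)]
ink_tin [([190, 173, 34, 25], 0.94)]
little_frame [([257, 148, 42, 36], 0.83), ([283, 190, 114, 229], 0.5)]
scene [ 1.12056549 -0.04380332  1.0186154 ] 458.52266319264527 [[-0.04, 0.84, -0.54], [1.0, 0.03, -0.03], [-0.0, -0.54, -0.84]]
block1 [([195, 261, 24, 33], 0.95), ([200, 205, 22, 26], 0.71), ([222, 168, 28, 26], 0.71), ([200, 234, 26, 25], 0
[... 763 characters left out ...]
, 308, 31, 48], 0.46)]
{'time': 1.4, 'q': array([-1.34190632e+00,  2.63893612e-01,  1.60399812e+00,  2.95964678e-05,
        1.27369887e+00, -3.68975598e-02]), 'joint_vel': array([ 0.000645  ,  0.00199607, -0.00082623, -0.00035355, -0.0021502 ,
       -0.00064733]), 'joint_torque': array([-1.49948570e-03, -5.15061378e+01, -3.67709255e+01, -9.67899450e-05,
        1.13462222e-03, -3.52641415e-06]), 'tool_pos': array([ 0.17730991, -0.65129229,  0.24528505]), 'tcp_rot': array([-3.11389315e+00, -4.16256756e-01, -4.45584840e-05]), 'wrist_force': array([-0.33603925, -1.10809106, -0.23064397]), 'torque': array([-0.00737376,  0.05594992, -0.0116148 ]), 'grip_force': 0.0, 'width': 1.0034103639504717}
```

View pics/top0.png

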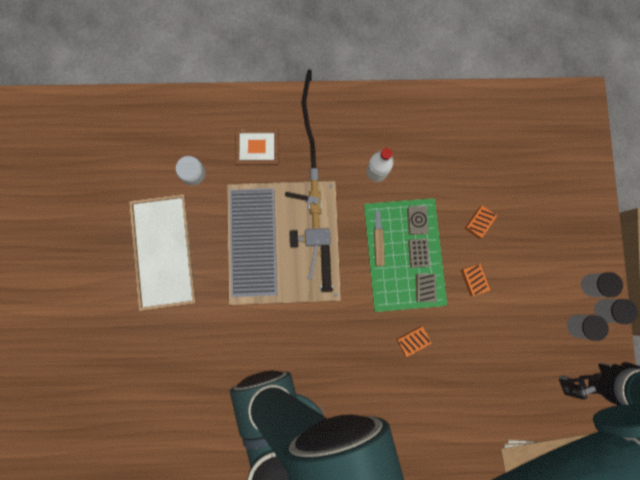

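View pics/scene0.png

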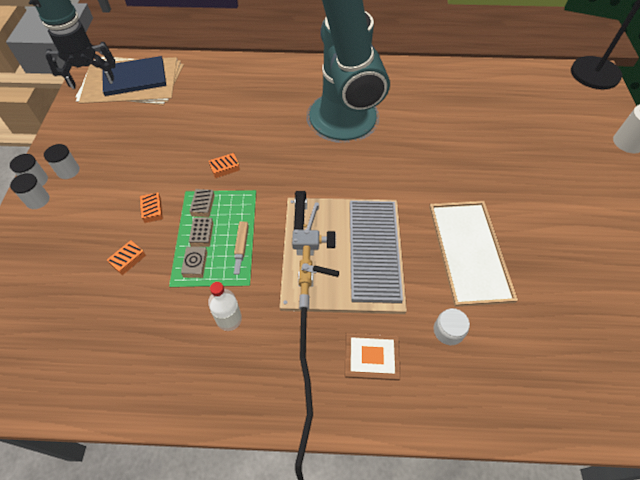

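Top view: the true blocks lie on the mat: rings (418,219), dots (420,252) and bars (427,288). The orange look-alikes are at (482,221), (476,280) and (415,341). The knife is on the mat at (379,238) and there is no gouge. The grate is at (253,243), the tray at (162,251), the valve lever at (297,196) and the handle at (326,268). I choose the three grey-brown blocks on the green mat.

```bash
cat > meas.py <<'E'
from h import *
def rect(P):
    (cx,cy),(w,h),a=cv2.minAreaRect(P.astype(np.float32))
    if w<h: w,h,a=h,w,a+90
    return np.round([cx,cy,w,h],4).tolist(), round((a+90)%180-90,1)
def big(m):
    n,l,s,c=cv2.connectedComponentsWithStats(m.astype(np.uint8)); 
    i=1+np.argmax(s[1:,4]); return l==i
def blob_world(n,m,z):
    m=big(m); c=max(cv2.findContours(m.astype(np.uint8),cv2.RETR_EXTERNAL,cv2.CHAIN_APPROX_NONE)[0],key=len)[:,0]
    return np.array([ray(n,u,v,z)[:2] for u,v in c])
def blocks(n,im,D,dark=True,region=None):
    """top faces: cloud clusters"""
    pass
E
python3 - <<'E'
from meas import *
for n in("top","scene"):
    f=np.load(n+"0.npz"); im,D=f["im"],f["D"]; C=cloud(n,D)
    b,g,r=[im[...,i].astype(int) for i in range(3)]
    green=(g>r+40)&(g>b+20)
    ins=(C[...,0]>.2)&(C[...,0]<.9)
    print(n,"mat",rect(blob_world(n,cv2.morphologyEx((green&ins).astype(np.uint8),cv2.MORPH_CLOSE,np.ones((5,5)))>0,.004)))
    white=(im.min(2)>185)&(C[...,1]>.2)&(C[...,2]<.03)&ins
    print("tray in",rect(blob_world(n,white,.004)))
    K=C.reshape(-1,3); 
    st=(C[...,2]>.010)&(C[...,2]<.12)&(abs(C[...,1]-.08)<.25)&(C[...,0]>.35)&(C[...,0]<.85)
    st=big(st); P=C[st&(C[...,2]<.024)][:,:2]; print("station",rect(P), np.median(C[st&(C[...,2]<.024)][:,2]))
    m=st&(abs(C[...,2]-.098)<.012)&(im.max(2)<80); print("lever",m.sum(),rect(C[big(m)][:,:2]) if m.sum()>5 else "")
    m=st&(abs(C[...,2]-.076)<.008)&(im.max(2)<60)
    print("handle",m.sum(),rect(C[big(m)][:,:2]))
    m=st&(C[...,2]>.04); print("gun y-range",C[m].min(0),C[m].max(0))
    mb=(C[...,2]>.018)&(C[...,2]<.045)&(C[...,1]<-.1)&(C[...,0]>.2)&(C[...,0]<.85)
    k,l,s,c=cv2.connectedComponentsWithStats(mb.astype(np.uint8))
    for i in range(1,k):
        if s[i,4]>60: Q=C[l==i]; print("blob",c[i].round(),s[i,4],rect(Q[Q[:,2]>.021][:,:2]),np.percentile(Q[:,2],80).round(3),im[l==i].mean(0).round())
a=np.load("top0.npz")["im"][175:305,225:345]; b=np.load("scene0.npz")["im"][185:315,275:410]
b=cv2.resize(b,(540,520),interpolation=cv2.INTER_CUBIC)
c=np.load("top0.npz")["im"][200:330,395:460]; 
cv2.imwrite("pics/crop1.png",np.hstack([b,cv2.resize(c,(260,520),interpolation=cv2.INTER_CUBIC)]))
E
```

```text
top mat ([0.4691, -0.3334, 0.2969, 0.1981], 3.3)
tray in ([0.4915, 0.332, 0.28, 0.1306], 6.3)
station ([0.5985, 0.0031, 0.5004, 0.3006], 0.7) 0.01806329030123832
lever 88 ([0.6158, -0.0392, 0.0575, 0.0107], 77.7)
handle 430 ([0.4323, -0.1129, 0.1163, 0.0231], -1.6)
gun y-range [ 0.36513013 -0.12750241  0.04010242] [0.76623884 0.13763982 0.10843594]
blob [418. 220.] 528 ([0.5595, -0.3696, 0.0761, 0.0517], 0.6) 0.03 [ 87. 100. 104.]
blob [481. 222.] 513 ([0.5511, -0.5452, 0.0762, 0.051], -37.2) 0.026 [ 50.  90. 159.]
blob [328. 225.] 107 ([0.55, -0.1177, 0.0663, 0.0273], 37.9) 0.021 [110. 140. 164.]
blob [379. 246.] 361 ([0.4917, -0.2597, 0.1074, 0.0245], 0.1) 0.029 [ 94. 124. 144.]
blob [419. 253.] 538 ([0.4689, -0.368, 0.076, 0.0516], 2.5) 0.03 [ 87.  99. 102.]
blob [334. 253.] 85 ([0.4702, -0.1381, 0.0517, 0.0138], -1.8) 0.02 [108. 138. 162.]
blob [476. 280.] 532 ([0.3922, -0.5193, 0.0758, 0.0526], 17.9) 0.026 [ 53.  94. 160.]
blob [426. 288.] 548 ([0.3736, -0.3818, 0.0751, 0.051], -1.3) 0.03 [ 87. 100. 102.]
blob [590. 285.] 140 ([0.3706, -0.8287, 0.0596, 0.0256], -3.2) 0.04 [78. 8
[... 1016 characters left out ...]
 0.03 [100. 112. 120.]
blob [149. 206.] 453 ([0.395, -0.5204, 0.0811, 0.05], 16.7) 0.026 [ 65. 112. 192.]
blob [290. 210.] 62 ([0.3884, -0.1341, 0.0509, 0.0116], -1.1) 0.021 [145. 183. 213.]
blob [200. 231.] 530 ([0.4721, -0.369, 0.0799, 0.0509], 1.4) 0.03 [104. 116. 125.]
blob [240. 242.] 380 ([0.513, -0.2601, 0.1459, 0.0242], 0.5) 0.028 [127. 160. 188.]
blob [124. 256.] 560 ([0.5537, -0.5464, 0.0765, 0.0538], -36.3) 0.026 [ 69. 116. 192.]
blob [193. 261.] 602 ([0.5619, -0.3705, 0.0811, 0.0509], 1.2) 0.03 [110. 123. 132.]
blob [290. 277.] 424 ([0.5994, -0.1193, 0.1409, 0.0366], -4.4) 0.021 [143. 180. 210.]
blob [229. 323.] 119 ([0.7219, -0.257, 0.0594, 0.0254], -65.5) 0.039 [131. 142. 148.]
```

View pics/crop1.png

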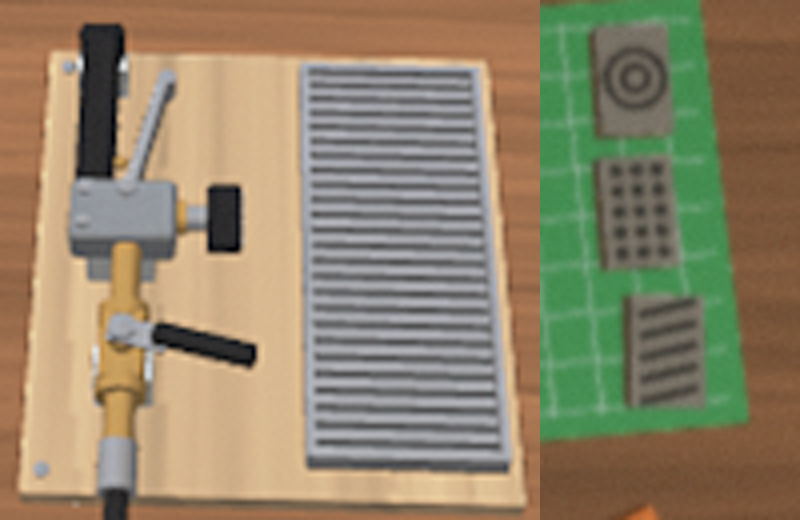

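The crop shows grey rings, dots and bars blocks on the green mat, lit as described. The valve lever is slightly open at crop (205,345), and the trigger slants away from the handle at (150,130). Now the grate, station yaw, trigger and pivot.

```bash
python3 - <<'E'
from meas import *
for n in("top","scene"):
    f=np.load(n+"0.npz"); im,D=f["im"],f["D"]; C=cloud(n,D); X,Y,Z=C[...,0],C[...,1],C[...,2]
    b,g,r=[im[...,i].astype(int) for i in range(3)]
    near=(X>.3)&(X<.8)&(Y>-.2)&(Y<.2)
    m=near&(Y>.02)&(Z>.024)&(Z<.042); print(n,"grate",rect(C[big(m)][:,:2]))
    w=near&(r-b>35)&(Z>.012)&(Z<.024); w=cv2.morphologyEx((w|big(m)).astype(np.uint8),cv2.MORPH_OPEN,np.ones((5,5)))>0
    print("plywood",rect(C[big(w)][:,:2]))
    t=near&(abs(r-b)<25)&(im.max(2)>70)&(Z>.055)&(Z<.08)&(X<.48)
    P=C[t]; print("trigger",t.sum(),rect(P[:,:2]) if len(P) else "")
    for x in np.arange(.36,.5,.01):
        q=P[abs(P[:,0]-x)<.005]; h=C[near&(abs(X-x)<.005)&(im.max(2)<60)&(Z>.06)&(Z<.09)]
        print(round(x,3),len(q),q[:,1].min().round(4) if len(q) else'',q[:,1].max().round(4) if len(q) else'',"handle",(np.percentile(h[:,1],[3,97]).round(4),np.median(h[:,2]).round(3)) if len(h) else'')
    hd=C[near&(abs(r-b)<25)&(im.max(2)>70)&(Z>.08)&(Z<.11)&(X<.56)&(X>.44)]; print("head",hd.min(0),hd.max(0))
    p=C[near&(abs(r-b)<25)&(im.max(2)>90)&(Z>.094)&(X>.57)&(X<.65)]; print("pivotcap",len(p),np.median(p,0),p.min(0),p.max(0))
    br=C[near&(r-b>70)&(Z>.05)&(X>.56)]; print("brass",np.median(br,0), br.min(0),br.max(0))
    T=C[(Z>.03)&(X>.55)&(X<.9)]
for t,(u,v) in dict(bottle=(378,169),ink=(190,173),frame=(257,148)).items(): print(t,ray("top",u,v,.05))
s=bot.read_state(); print(cv2.Rodrigues(s["tcp_rot"])[0].round(3))
E
```

```text
top grate ([0.5086, 0.0819, 0.2907, 0.1209], 0.7)
plywood ([0.5095, -0.033, 0.3293, 0.1832], 0.4)
trigger 114 ([0.4248, -0.0934, 0.1082, 0.0593], 3.2)
0.36 0   handle 
0.37 5 -0.1126 -0.0974 handle (array([-0.122 , -0.1005]), np.float64(0.08))
0.38 8 -0.1257 -0.0974 handle (array([-0.1209, -0.1   ]), np.float64(0.079))
0.39 2 -0.1237 -0.1003 handle (array([-0.1189, -0.1029]), np.float64(0.078))
0.4 4 -0.1214 -0.0698 handle (array([-0.1186, -0.1031]), np.float64(0.079))
0.41 18 -0.1216 -0.0647 handle (array([-0.119 , -0.1033]), np.float64(0.077))
0.42 12 -0.0754 -0.0701 handle (array([-0.1191, -0.1012]), np.float64(0.077))
0.43 12 -0.0783 -0.0704 handle (array([-0.1195, -0.1013]), np.float64(0.079))
0.44 13 -0.0811 -0.0732 handle (array([-0.1198, -0.1016]), np.float64(0.077))
0.45 11 -0.0814 -0.076 handle (array([-0.1201, -0.1019]), np.float64(0.079))
0.46 10 -0.0842 -0.0763 handle (array([-0.1179, -0.1021]), np.float64(0.079))
0.47 13 -0.1207 -0.0791 handle (array([-0.1182, -0.1025]), np.float64(0.079))
0.48 6 -0.0872 -0.082 handle (array([-0.1184, -0.1027]), np.float64(0.079))
0.49 
[... 1472 characters left out ...]
handle (array([-0.1181, -0.1007]), np.float64(0.078))
0.49 0   handle (array([-0.1202, -0.0227]), np.float64(0.076))
0.5 0   handle (array([-0.038 , -0.0206]), np.float64(0.071))
head [ 0.48010051 -0.12261652  0.08001152] [ 0.53873068 -0.06170644  0.08580384]
pivotcap 51 [ 0.60885902 -0.0837773   0.09687133] [ 0.6016628  -0.09329051  0.09403807] [ 0.62103203 -0.06286436  0.10325192]
brass [ 0.62195731 -0.08787694  0.07603084] [ 0.56002465 -0.10260995  0.06346177] [ 0.66375618 -0.07371723  0.09831074]
bottle [ 0.6977684 -0.2617875  0.05     ]
ink [0.69687932 0.24609064 0.05      ]
frame [0.76300445 0.06556001 0.05      ]
[[ 0.965  0.263  0.   ]
 [ 0.263 -0.965  0.   ]
 [ 0.     0.    -1.   ]]
```

Request:
carry_out(
  series="0.033 0.045 0 -4.2; 0.033 0.045 0 -4.2; 0.033 0.045 0 -4.2; 0.033 0.045 0 -4.2; 0.033 0.045 -0.03 0; 0.033 0.044 -0.05 0; 0 0 -0.045 0; 0 0 0 0",
  jaw=1,
  grip_force=40,
)

```text
time: 2.4
tool_pos: [0.3677, -0.3866, 0.125]
tcp_rot: [-3.135, 0.041, 0.009]
wrist_force: [-0.4, -0.2, 0.9]
width: 1.003
grip_force: 0.0
```

Request:
carry_out(
  series="0.005 0.003 -0.03 0; 0.002 0.001 -0.03 0; 0 0 -0.025 0; 0 0 -0.012 0; 0 0 0 0; 0 0 0 0",
)

```text
time: 3.15
tool_pos: [0.3774, -0.3872, 0.0332]
tcp_rot: [3.139, -0.044, 0.003]
wrist_force: [-0.4, 0.7, 0.3]
width: 1.003
grip_force: 0.0
```

Request:
carry_out(
  series="0 0.005 -0.011 0; 0 0 0 0; 0 0 0 0",
)

```text
time: 3.52
tool_pos: [0.3765, -0.3806, 0.0205]
tcp_rot: [-3.141, 0.043, 0.0]
wrist_force: [0.1, -0.1, 0.3]
width: 1.002
grip_force: 0.0
```

```bash
python3 - <<'E'
from h import *
s=bot.read_state(); print(s["tool_pos"],s["joint_vel"],s["wrist_force"])
E
```

```text
[ 0.37654567 -0.38062999  0.0205436 ] [-0.00050132 -0.00113052 -0.00640602  0.0014486  -0.00199735 -0.00094837] [ 0.09358745 -0.10983495  0.34323943]
```

Request:
carry_out(
  series="0 0 0 0; 0 0 0 0; 0 0 0 0; 0 0 0 0; 0 0 0 0; 0 0 0.04 0; 0 0 0.05 0; 0 0 0.05 0; 0 0 0 0",
  jaw=-1,
  grip_force=50,
)

```text
time: 4.65
tool_pos: [0.3789, -0.3834, 0.1655]
tcp_rot: [3.134, -0.043, 0.01]
wrist_force: [0.1, -1.4, -1.6]
width: 0.579
grip_force: 53.2
```

Request:
carry_out(
  series="0.0042 0.0464 0 1.1; 0.0042 0.0464 0 1.1; 0.0042 0.0464 0 0; 0.0042 0.0464 0 0; 0.0042 0.0464 0 0; 0.0042 0.0464 0 0; 0.0042 0.0464 0 0; 0.0042 0.0464 0 0; 0.0042 0.0464 0 0; 0.0042 0.0464 0 0; 0 0 0 0; 0 0 -0.03 0; 0 0 -0.03 0; 0 0 -0.03 0; 0 0 0 0; 0 0 0 0",
)

```text
time: 6.65
tool_pos: [0.4186, 0.0825, 0.0708]
tcp_rot: [3.141, 0.016, -0.001]
wrist_force: [0.7, 0.2, -1.2]
width: 0.575
grip_force: 53.1
```

Request:
carry_out(
  series="0.002 -0.002 -0.015 0; 0 0 -0.0095 0; 0 0 0 0; 0 0 0 0",
)

```text
time: 7.15
tool_pos: [0.4204, 0.0811, 0.0461]
tcp_rot: [3.141, 0.017, -0.001]
wrist_force: [-0.6, -0.2, 0.2]
width: 0.575
grip_force: 53.2
```

Request:
carry_out(
  series="0 0 0 0; 0 0 0 0; 0 0 0 0; 0 0 0.05 0; 0 0 0.04 0; 0 0 0.03 0; 0.005 -0.045 0 0; 0.005 -0.045 0 0; 0.005 -0.045 0 0; 0.005 -0.045 0 0; 0.005 -0.045 0 0; 0.005 -0.045 0 0; 0.005 -0.045 0 0; 0.005 -0.045 0 0; 0.004 -0.045 0 0; 0.005 -0.045 0 1; 0 0 -0.03 0; 0 0 -0.03 0; 0 0 0 0",
  jaw=0.6,
)

```text
time: 9.52
tool_pos: [0.4674, -0.3673, 0.103]
tcp_rot: [-3.137, -0.044, 0.008]
wrist_force: [0.8, -0.3, -0.6]
width: 0.801
grip_force: 0.0
```

```bash
cat >> meas.py <<'E'
def look(zlo=.018,zhi=.07,tag=None):
    im,D=eyes.read_camera("top"); C=cloud("top",D)
    if tag: cv2.imwrite(f"pics/{tag}.png",im[120:360,100:520])
    ok=(abs(im[...,2].astype(int)-im[...,0])<40)&(C[...,0]>.3)&(C[...,0]<.75)&(abs(C[...,1])<.5)
    for name,m in dict(mat=ok&(C[...,1]<-.3)&(C[...,2]>.02)&(C[...,2]<.045),
                       grate=ok&(C[...,1]>.01)&(C[...,1]<.16)&(C[...,2]>.043)&(C[...,2]<.065),
                       tray=ok&(C[...,1]>.2)&(C[...,2]>.019)&(C[...,2]<.045)).items():
        m=cv2.erode(m.astype(np.uint8),np.ones((2,2)))
        k,l,s,c=cv2.connectedComponentsWithStats(m)
        for i in range(1,k):
            if s[i,4]>80: Q=C[l==i]; print(name,rect(Q[:,:2]),"z",np.median(Q[:,2]).round(4))
    s=bot.read_state(); print("tcp",s["tool_pos"].round(4),"t",s["time"])
E
python3 -c "
from meas import *
look(tag='l1')"
```

```text
mat ([0.5582, -0.3699, 0.0732, 0.0502], 1.5) z 0.0285
grate ([0.4163, 0.0792, 0.0733, 0.0476], 0.0) z 0.0527
tcp [ 0.4687 -0.3682  0.105 ] t 9.575
```

Request:
carry_out(
  series="0.001 0 -0.04 0; 0 0 -0.03 0; 0 0 -0.014 0; 0 0 0 0; 0 0 0 0",
)

```text
time: 10.2
tool_pos: [0.4719, -0.3699, 0.024]
tcp_rot: [3.139, 0.045, 0.004]
wrist_force: [0.3, -0.7, 0.5]
width: 0.8
grip_force: 0.0
```

Request:
carry_out(
  series="0 0 0 0; 0 0 0 0; 0 0 0 0; 0 0 0 0; 0 0 0 0; 0 0 0.04 0; 0 0 0.05 0; 0 0 0.05 0; 0 0 0 0",
  jaw=-1,
)

```text
time: 11.32
tool_pos: [0.4735, -0.3714, 0.1682]
tcp_rot: [3.134, 0.045, 0.013]
wrist_force: [0.2, -0.2, -1.0]
width: 0.576
grip_force: 53.5
```

Request:
carry_out(
  series="0.0036 0.0452 0 -1; 0.0036 0.0452 0 0; 0.0036 0.0452 0 0; 0.0036 0.0452 0 0; 0.0036 0.0452 0 0; 0.0036 0.0452 0 0; 0.0036 0.0452 0 0; 0.0036 0.0452 0 0; 0.0036 0.0452 0 0; 0.0036 0.0452 0 0; 0 0 0 0; 0 0 -0.03 0; 0 0 -0.04 0; 0 0 -0.03 0; 0 0 0 0; 0 0 0 0; 0 0 0 0",
)

```text
time: 13.45
tool_pos: [0.508, 0.083, 0.0638]
tcp_rot: [-3.141, -0.017, -0.005]
wrist_force: [0.4, -0.5, -0.8]
width: 0.575
grip_force: 53.4
```

Request:
carry_out(
  series="0.001 -0.002 -0.01 0; 0 0 -0.007 0; 0 0 0 0; 0 0 0 0",
)

```text
time: 13.95
tool_pos: [0.5085, 0.0811, 0.0476]
tcp_rot: [3.141, 0.017, 0.002]
wrist_force: [-6.4, -1.9, 17.6]
width: 0.574
grip_force: 56.5
```

Request:
carry_out(
  series="0 0 0 0; 0 0 0 0; 0 0 0 0; 0 0 0.05 0; 0 0 0.04 0; 0 0 0.03 0; 0.005 -0.045 0 0; 0.005 -0.045 0 0; 0.005 -0.045 0 0; 0.005 -0.045 0 0; 0.005 -0.045 0 0; 0.005 -0.045 0 0; 0.005 -0.045 0 0; 0.005 -0.045 0 0; 0.006 -0.045 0 0; 0.005 -0.045 0 0; 0 0 -0.03 0; 0 0 -0.03 0; 0 0 0 0",
  jaw=0.6,
)

```text
time: 16.32
tool_pos: [0.5561, -0.3673, 0.101]
tcp_rot: [-3.137, -0.017, 0.01]
wrist_force: [-0.7, 0.3, -1.2]
width: 0.801
grip_force: 0.0
```

```bash
python3 -c "
from meas import *
look()"
```

```text
mat ([0.5477, -0.336, 0.0693, 0.0321], 1.5) z 0.0287
grate ([0.5046, 0.0789, 0.0735, 0.0475], 0.5) z 0.0525
grate ([0.4162, 0.0791, 0.0733, 0.0479], -0.5) z 0.0526
tcp [ 0.5574 -0.3681  0.1033] t 16.375
```

Request:
carry_out(
  series="-0.05 -0.02 0.03 0; -0.05 -0.02 0 0; -0.05 0 0 0; 0 0 0 0",
)

```text
time: 16.88
tool_pos: [0.4062, -0.4092, 0.1367]
tcp_rot: [3.141, 0.013, 0.0]
wrist_force: [0.8, -0.5, 0.4]
width: 0.801
grip_force: 0.0
```

```bash
python3 -c "
from meas import *
look(tag='l2')
im,D=eyes.read_camera('scene');C=cloud('scene',D)
m=(C[...,2]>.024)&(C[...,2]<.04)&(C[...,1]<-.29)&(C[...,1]>-.47)&(C[...,0]>.48)&(C[...,0]<.66)
print(rect(C[big(m)][:,:2]))"
```

```text
mat ([0.5486, -0.3447, 0.0731, 0.0497], 0.3) z 0.0287
grate ([0.5046, 0.0785, 0.0728, 0.048], -0.9) z 0.0527
grate ([0.4163, 0.0793, 0.0735, 0.0479], -0.4) z 0.0527
tcp [ 0.4082 -0.4096  0.1371] t 16.925
([0.5527, -0.3443, 0.0805, 0.0508], 2.1)
```

View pics/l2.png

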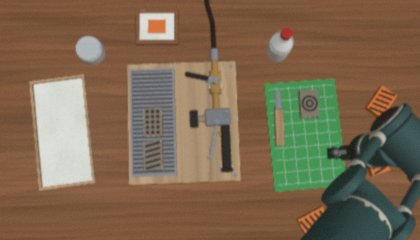

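Both placed blocks show on the grate at (152,122) and (152,155). The rings block was knocked to (309,103), about 25 mm toward the knife, so I re-aim.

Request:
carry_out(
  series="0.048 0.021 0 0.5; 0.048 0.021 0 0; 0.046 0.022 0 0; 0 0 0 0; 0 0 -0.04 0; 0 0 -0.03 0; 0 0 -0.02 0; 0 0 0 0; 0 0 0 0",
)

```text
time: 18.1
tool_pos: [0.5516, -0.3456, 0.0464]
tcp_rot: [3.14, 0.031, 0.003]
wrist_force: [-0.4, -0.2, 0.9]
width: 0.808
grip_force: 0.0
```

Request:
carry_out(
  series="0 0 -0.015 0; 0 0 -0.0095 0; 0 0 0 0; 0 0 0 0",
)

```text
time: 18.6
tool_pos: [0.5506, -0.3449, 0.0205]
tcp_rot: [-3.141, -0.031, 0.0]
wrist_force: [0.3, -0.7, -0.2]
width: 0.8
grip_force: 0.0
```

Request:
carry_out(
  series="0 0 0 0; 0 0 0 0; 0 0 0 0; 0 0 0 0; 0 0 0 0; 0 0 0.04 0; 0 0 0.05 0; 0 0 0.05 0; 0 0 0 0",
  jaw=-1,
)

```text
time: 19.73
tool_pos: [0.5533, -0.3468, 0.166]
tcp_rot: [3.136, 0.031, 0.012]
wrist_force: [0.0, -0.4, -1.3]
width: 0.576
grip_force: 54.1
```

Request:
carry_out(
  series="0.0049 0.0476 0 0; 0.0049 0.0476 0 0; 0.0049 0.0476 0 0; 0.0049 0.0476 0 0; 0.0049 0.0476 0 0; 0.0049 0.0476 0 0; 0.0049 0.0476 0 0; 0.0049 0.0476 0 0; 0.0049 0.0476 0 0; 0 0 0 0; 0 0 -0.03 0; 0 0 -0.04 0; 0 0 -0.03 0; 0 0 0 0; 0 0 0 0; 0 0 0 0",
)

```text
time: 21.72
tool_pos: [0.5961, 0.0834, 0.0624]
tcp_rot: [-3.141, -0.031, -0.005]
wrist_force: [0.7, 0.5, -0.8]
width: 0.57
grip_force: 54.0
```

Request:
carry_out(
  series="0.001 -0.002 -0.01 0; 0 0 -0.006 0; 0 0 0 0; 0 0 0 0",
)

```text
time: 22.22
tool_pos: [0.5962, 0.0814, 0.0453]
tcp_rot: [3.141, 0.031, 0.002]
wrist_force: [-0.7, -1.3, 5.6]
width: 0.573
grip_force: 54.8
```

Request:
carry_out(
  series="0 0 0 0; 0 0 0 0; 0 0 0 0; 0 0 0.05 0; 0 0 0.05 0; 0 0 0.04 0; 0 0 0 0",
  jaw=0.6,
)

```text
time: 23.1
tool_pos: [0.5988, 0.0818, 0.1895]
tcp_rot: [-3.141, -0.031, -0.014]
wrist_force: [1.1, 0.2, -0.0]
width: 0.797
grip_force: 0.0
```

```bash
python3 -c "
from meas import *
look(); s=bot.read_state(); print(s['q'].round(3),s['tcp_rot'])"
```

```text
grate ([0.5903, 0.0607, 0.0633, 0.013], 4.9) z 0.0528
grate ([0.4168, 0.0672, 0.0706, 0.0236], -0.2) z 0.0525
tcp [0.597  0.0817 0.1867] t 23.15
[0.095 0.169 1.83  0.    1.139 1.646] [-3.14101807 -0.03096679 -0.00670788]
```

Request:
carry_out(
  series="0.0026 -0.015 0 9.6; 0.0026 -0.015 0 9.6; 0.0026 -0.015 0 9.6; 0.0026 -0.015 0 9.6; 0.0026 -0.015 0 9.6; 0.0026 -0.015 0 9.6; 0.0026 -0.015 0 9.6; 0.0026 -0.015 0 9.4; 0 0 -0.03 0; 0 0 0 0; 0 0 0 0",
  jaw=0,
)

```text
time: 24.52
tool_pos: [0.6158, -0.0383, 0.1536]
tcp_rot: [-2.445, -1.97, 0.003]
wrist_force: [0.4, 0.5, 0.7]
width: 0.501
grip_force: 0.0
```

```bash
python3 -c "
from meas import *
look(tag='l3')
im,D=eyes.read_camera('scene'); cv2.imwrite('pics/s3.png',cv2.resize(im[170:330,260:440],(720,640)[:2])[:600])
C=cloud('scene',D);m=(abs(C[...,0]-.62)<.06)&(abs(C[...,1]+.045)<.045)&(abs(C[...,2]-.098)<.01)&(im.max(2)<80)
print(m.sum(),rect(C[big(m)][:,:2]))"
```

```text
tcp [ 0.6165 -0.0383  0.1546] t 24.575
65 ([0.6232, -0.0234, 0.0261, 0.0138], 73.8)
```

View pics/s3.png

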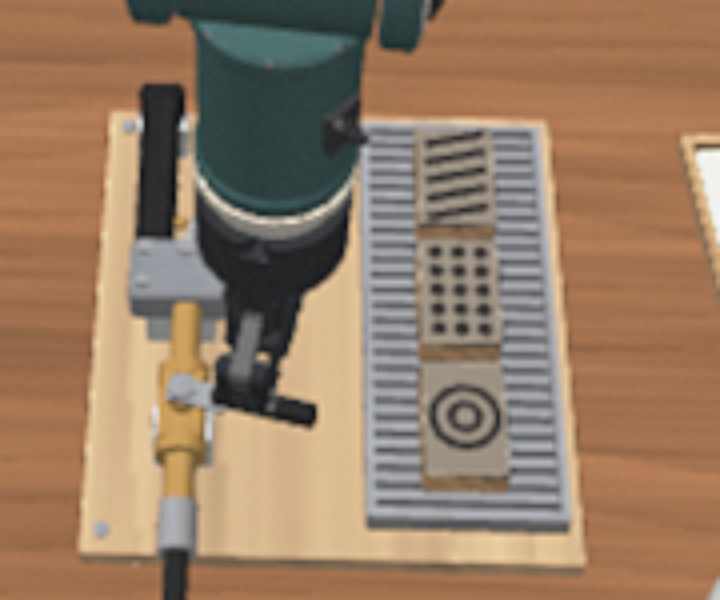

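The three blocks stand in a row on the grate at (458,175), (462,295) and (465,420). The fingers straddle the valve lever at (265,395).

Request:
carry_out(
  series="0.002 0 -0.03 0; 0 0 -0.02 0; 0 0 -0.009 0; 0 0 0 0; 0 0 0 0",
)

```text
time: 25.25
tool_pos: [0.6192, -0.0386, 0.0966]
tcp_rot: [2.445, 1.971, 0.002]
wrist_force: [0.2, 0.7, -0.3]
width: 0.495
grip_force: 0.0
```

Request:
carry_out(
  series="0 0 0 0; 0 0 0 0; 0 0 0 0; 0 0 0 0",
  jaw=-0.6,
  grip_force=20,
)

```text
time: 25.75
tool_pos: [0.6186, -0.0385, 0.0957]
tcp_rot: [2.446, 1.971, 0.0]
wrist_force: [-0.2, -0.3, 0.7]
width: 0.203
grip_force: 0.0
```

Request:
carry_out(
  series="0.0068 -0.0021 0 -8; 0.0064 -0.0031 0 -8; 0.0059 -0.0038 0 -8; 0.0053 -0.0047 0 -8; 0.0047 -0.0054 0 -8; 0.0038 -0.0059 0 -8; 0.003 -0.0065 0 -8; 0.002 -0.0067 0 -8; 0.0011 -0.007 0 -8; 0.0001 -0.0071 0 -6; 0 0 0 0; 0 0 0 0",
)

```text
time: 27.25
tool_pos: [0.6566, -0.088, 0.095]
tcp_rot: [-3.137, 0.008, 0.004]
wrist_force: [-0.5, 8.9, 1.0]
width: 0.201
grip_force: 4.0
```

```bash
python3 -c "
from meas import *
for n in('top','scene'):
  im,D=eyes.read_camera(n);
  C=cloud(n,D);m=(C[...,0]>.6)&(C[...,0]<.72)&(C[...,1]<.01)&(C[...,1]>-.13)&(abs(C[...,2]-.098)<.01)&(im.max(2)<80)
  if m.sum()>5: print(m.sum(),rect(C[big(m)][:,:2]))"
```

```text
111 ([0.6653, -0.0849, 0.0468, 0.0127], -0.2)
```

Request:
carry_out(
  series="0 0.003 0 0; 0 0 0.04 0; 0 0 0.04 0; -0.045 -0.003 0 0.4; -0.045 -0.002 0 0.4; -0.045 -0.002 0 0; -0.045 -0.002 0 0; -0.045 -0.002 0 0; 0 0 0 0; 0 0 -0.03 0; 0 0 0 0; 0 0 0 0",
)

```text
time: 28.85
tool_pos: [0.4336, -0.099, 0.1463]
tcp_rot: [3.141, 0.015, 0.001]
wrist_force: [-0.1, 0.8, 0.3]
width: 0.203
grip_force: 0.0
```

Request:
carry_out(
  series="0 0 0 0; 0 0 0 0; 0 0 0 0",
  jaw=0.9,
)

```text
time: 29.22
tool_pos: [0.433, -0.0989, 0.146]
tcp_rot: [3.141, 0.015, 0.001]
wrist_force: [-0.1, -0.3, -0.5]
width: 0.828
grip_force: 0.0
```

Request:
carry_out(
  series="-0.002 0.003 -0.03 0; 0 0 -0.03 0; 0 0 -0.018 0; 0 0 -0.006 0; 0 0 0 0; 0 0 0 0",
)

```text
time: 29.98
tool_pos: [0.4315, -0.0961, 0.0626]
tcp_rot: [3.141, 0.015, 0.003]
wrist_force: [-0.3, -1.5, 0.1]
width: 0.944
grip_force: 0.0
```

```bash
python3 -c "
from meas import *
print(bot.read_state()['tool_pos'])
for n in('top','scene'):
  im,D=eyes.read_camera(n); np.savez('gun'+n,im=im,D=D)
  C=cloud(n,D);m=(C[...,0]>.6)&(C[...,0]<.72)&(C[...,1]<.01)&(C[...,1]>-.13)&(abs(C[...,2]-.098)<.01)&(im.max(2)<80)
  if m.sum()>5: print(m.sum(),rect(C[big(m)][:,:2]))
  g=proj(n,[[.43,-.1,.07]])[0].astype(int); cr=im[max(g[1]-40,0):g[1]+40,max(0,g[0]-50):g[0]+50]
  cv2.imwrite(f'pics/g{n}.png',cv2.resize(cr,None,fx=4,fy=4))
a=cv2.imread('pics/gtop.png');b=cv2.imread('pics/gscene.png');cv2.imwrite('pics/g.png',np.hstack([a,b]))"
```

```text
[ 0.43152761 -0.09607281  0.06263116]
106 ([0.6547, -0.086, 0.0594, 0.0104], -1.4)
118 ([0.6571, -0.0857, 0.0592, 0.0109], 0.2)
```

View pics/g.png

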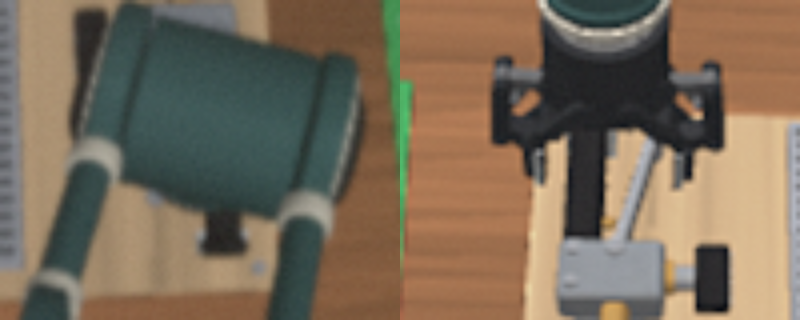

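The fingers straddle handle and trigger (right half, tips at about (538,165) and (680,170)). The lever lies along the pipe, fully on. Now I close to just short of contact.

Request:
carry_out(
  series="0 -0.001 0 0; 0 0 0 0; 0 0 0 0; 0 0 0 0",
  jaw=0.16,
  grip_force=20,
)

```text
time: 30.58
tool_pos: [0.4309, -0.0978, 0.0623]
tcp_rot: [3.14, 0.016, 0.001]
wrist_force: [-2.2, -4.5, 4.7]
width: 0.58
grip_force: 4.6
```

```bash
cat > tr.py <<'E'
from meas import *
import sys
s=bot.read_state(); print(s['tool_pos'].round(4),s['wrist_force'].round(1),s['grip_force'],round(s['width'],3),s['time'])
n='scene'
im,D=eyes.read_camera(n); C=cloud(n,D); b,r=im[...,0].astype(int),im[...,2].astype(int)
t=(abs(r-b)<25)&(im.max(2)>70)&(C[...,2]>.06)&(C[...,2]<.08)&(C[...,0]>.443)&(C[...,0]<.48)&(C[...,1]>-.1)&(C[...,1]<-.06)
P=C[t]; a=np.polyfit(P[:,0],P[:,1],1); print('trigger line slope',a[0].round(3),'n',t.sum())
for x in (.445,.455,.465):
    q=P[abs(P[:,0]-x)<.005]; print(x,len(q),np.percentile(q[:,1],[5,50,95]).round(4) if len(q) else '')
E
python3 tr.py; python3 - <<'E'
import numpy as np
import sys; sys.path.insert(0,'.')
from h import *
f=np.load('scene0.npz');im,D=f['im'],f['D'];C=cloud('scene',D); b,r=im[...,0].astype(int),im[...,2].astype(int)
t=(abs(r-b)<25)&(im.max(2)>70)&(C[...,2]>.06)&(C[...,2]<.08)&(C[...,0]>.443)&(C[...,0]<.48)&(C[...,1]>-.1)&(C[...,1]<-.06)
P=C[t]; print("rest slope",np.polyfit(P[:,0],P[:,1],1)[0])
E
```

```text
[ 0.4309 -0.0978  0.0623] [-2.2 -4.5  4.7] 4.592043058946729 0.58 30.575
trigger line slope -0.242 n 43
0.445 11 [-0.0838 -0.0798 -0.0698]
0.455 10 [-0.0846 -0.0808 -0.0795]
0.465 13 [-0.0864 -0.0817 -0.0814]
rest slope -0.1923820940104326
```

Request:
carry_out(
  series="0 -0.0015 0 0; 0 0 0 0; 0 0 0 0",
  jaw=0.16,
)

```text
time: 31.0
tool_pos: [0.4309, -0.098, 0.0617]
tcp_rot: [-3.141, -0.014, -0.001]
wrist_force: [-0.4, 2.6, 2.2]
width: 0.579
grip_force: 1.0
```

```bash
python3 tr.py
```

```text
[ 0.4309 -0.098   0.0617] [-0.4  2.6  2.2] 1.0433478257618845 0.579 31.0
trigger line slope -0.212 n 43
0.445 8 [-0.0849 -0.0811 -0.0698]
0.455 12 [-0.0846 -0.0819 -0.0795]
0.465 14 [-0.0867 -0.0828 -0.0814]
```

Request:
carry_out(
  series="0 0 0 0; 0 0 0 0; 0 0 0 0; 0 0 0 0; 0 0 0 0; 0 0 0 0",
  jaw=0.04,
)

```text
time: 31.8
tool_pos: [0.4308, -0.1003, 0.0623]
tcp_rot: [3.138, 0.017, 0.0]
wrist_force: [-2.6, -6.2, 5.7]
width: 0.522
grip_force: 9.6
```

```bash
python3 tr.py
```

```text
[ 0.4308 -0.1003  0.0623] [-2.6 -6.2  5.7] 9.599940556799993 0.522 31.8
trigger line slope -0.109 n 42
0.445 11 [-0.0876 -0.0848 -0.0762]
0.455 9 [-0.0871 -0.0846 -0.0821]
0.465 11 [-0.0891 -0.0866 -0.084 ]
```

Request:
carry_out(
  series="0 0 0 0; 0 0 0 0; 0 0 0 0; 0 0 0 0; 0 0 0 0; 0 0 0 0",
)

```text
time: 32.6
tool_pos: [0.4308, -0.1003, 0.0623]
tcp_rot: [3.138, 0.017, 0.0]
wrist_force: [-3.4, -8.3, 5.2]
width: 0.526
grip_force: 9.6
```

Request:
carry_out(
  series="0 -0.002 0 0; 0 -0.002 0 0; 0 -0.001 0 0; 0 0 0 0; 0 0 0 0; 0 0 0 0",
  jaw=-0.14,
  grip_force=40,
)

```text
time: 33.35
tool_pos: [0.4308, -0.104, 0.063]
tcp_rot: [3.14, 0.017, -0.0]
wrist_force: [-5.3, -0.1, 14.3]
width: 0.434
grip_force: 15.9
```

```bash
python3 tr.py
```

```text
[ 0.4308 -0.104   0.063 ] [-5.3 -0.1 14.3] 15.925354063510895 0.434 33.35
trigger line slope -0.029 n 38
0.445 9 [-0.0926 -0.0899 -0.0825]
0.455 12 [-0.0922 -0.0895 -0.0869]
0.465 10 [-0.0917 -0.088  -0.0865]
```

Request:
carry_out(
  series="0 0 0 0; 0 0 0 0; 0 0 0 0; 0 0 0 0; 0 0 0 0; 0 0 0 0; 0 0 0 0; 0 0 0 0; 0 0 0 0; 0 0 0 0; 0 0 0 0; 0 0 0 0; 0 0 0 0; 0 0 0 0; 0 0 0 0; 0 0 0 0",
  jaw=-0.2,
)

```text
time: 35.4
tool_pos: [0.4308, -0.1043, 0.0632]
tcp_rot: [3.14, 0.017, -0.001]
wrist_force: [-6.4, -1.2, 15.1]
width: 0.423
grip_force: 39.9
```

```bash
python3 tr.py
```

```text
[ 0.4308 -0.1043  0.0632] [-6.4 -1.2 15.1] 39.94173288345337 0.423 35.4
trigger line slope -0.118 n 39
0.445 12 [-0.0925 -0.0863 -0.0825]
0.455 10 [-0.0921 -0.0896 -0.0871]
0.465 11 [-0.0917 -0.0889 -0.0867]
```

Request:
carry_out(
  series="0 0.002 0 0; 0 0.003 0 0; 0 0.003 0 0; 0 0 0 0; 0 0 0 0; 0 0 0.04 0; 0 0 0.05 0; 0 0 0.03 0; 0 0 0 0",
  jaw=0.9,
)

```text
time: 36.58
tool_pos: [0.4329, -0.0961, 0.1849]
tcp_rot: [3.14, 0.014, 0.01]
wrist_force: [0.5, 0.5, -0.3]
width: 0.949
grip_force: 0.0
```

```bash
python3 tr.py; python3 -c "
from meas import *
look()
im,D=eyes.read_camera('scene'); C=cloud('scene',D); cv2.imwrite('pics/s4.png',im[150:350,150:550])
m=(C[...,2]>.044)&(C[...,2]<.065)&(C[...,1]>.03)&(C[...,1]<.14)&(C[...,0]>.37)&(C[...,0]<.65)
k,l,s,c=cv2.connectedComponentsWithStats(m.astype(np.uint8))
[print(rect(C[l==i][:,:2])) for i in range(1,k) if s[i,4]>80]
"
```

```text
[ 0.4329 -0.0961  0.1849] [ 0.5  0.5 -0.3] 0.0 0.949 36.575
trigger line slope -0.199 n 48
0.445 9 [-0.0799 -0.0773 -0.0748]
0.455 13 [-0.0821 -0.0772 -0.0769]
0.465 13 [-0.0841 -0.0793 -0.079 ]
grate ([0.5935, 0.079, 0.0739, 0.046], -0.4) z 0.0527
grate ([0.5044, 0.0788, 0.0731, 0.0477], 0.0) z 0.0527
grate ([0.4162, 0.0792, 0.0731, 0.0477], -0.1) z 0.0526
tcp [ 0.4304 -0.0953  0.1813] t 36.675
([0.4205, 0.0795, 0.0794, 0.0502], 1.1)
([0.5085, 0.0797, 0.0798, 0.0501], -0.6)
([0.5977, 0.0798, 0.0783, 0.0507], 0.9)
```

View pics/s4.png

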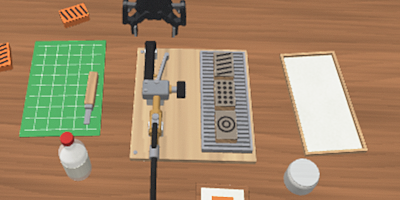

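The trigger is back, the valve is on and the blocks are in place at (222,65), (226,93) and (227,124). Next, bars goes to the tray.

Request:
carry_out(
  series="-0.0025 0.044 0 0; -0.0025 0.044 0 0; -0.0025 0.044 0 0; -0.0025 0.044 0 0; 0 0 0 0; 0 0 -0.05 0; 0 0 -0.04 0; 0 0 -0.02 0; 0 0 0 0; 0 0 0 0; 0 0 0 0",
  jaw=0.6,
)

```text
time: 38.1
tool_pos: [0.4218, 0.0805, 0.0728]
tcp_rot: [-3.141, -0.014, -0.004]
wrist_force: [0.1, -0.1, -0.3]
width: 0.799
grip_force: 0.0
```

Request:
carry_out(
  series="0 0 -0.015 0; 0 0 -0.0105 0; 0 0 0 0; 0 0 0 0",
)

```text
time: 38.6
tool_pos: [0.4204, 0.0807, 0.0459]
tcp_rot: [3.141, 0.015, -0.001]
wrist_force: [-0.2, 0.3, 0.4]
width: 0.795
grip_force: 0.0
```

Request:
carry_out(
  series="0 0 0 0; 0 0 0 0; 0 0 0 0; 0 0 0 0; 0 0 0 0; 0 0 0.04 0; 0 0 0.04 0; -0.0031 0.0403 0 1.9; -0.0031 0.0403 0 1.9; -0.0031 0.0403 0 1.9; -0.0031 0.0403 0 0; -0.0031 0.0403 0 0; -0.0031 0.0403 0 0; 0 0 0 0; 0 0 -0.04 0; 0 0 -0.02 0; 0 0 0 0; 0 0 0 0; 0 0 0 0",
  jaw=-1,
  grip_force=50,
)

```text
time: 40.98
tool_pos: [0.403, 0.3228, 0.0674]
tcp_rot: [-3.136, -0.17, -0.003]
wrist_force: [0.9, 0.4, -0.2]
width: 0.576
grip_force: 52.8
```

Request:
carry_out(
  series="0 0 -0.025 0; 0 0 -0.014 0; 0 0 -0.006 0; 0 0 0 0; 0 0 0 0",
)

```text
time: 41.6
tool_pos: [0.4016, 0.3222, 0.0227]
tcp_rot: [3.136, 0.171, -0.002]
wrist_force: [-5.1, -4.8, 11.3]
width: 0.574
grip_force: 54.3
```

Request:
carry_out(
  series="0 0 0 0; 0 0 0 0; 0 0 0 0; 0 0 0.05 0; 0 0 0.05 0; 0 0 0.02 0; 0.0177 -0.0403 0 -1.9; 0.0177 -0.0403 0 -1.9; 0.0177 -0.0403 0 -1.9; 0.0177 -0.0403 0 0; 0.0177 -0.0403 0 0; 0.0177 -0.0403 0 0; 0 0 0 0; 0 0 -0.04 0; 0 0 -0.02 0; 0 0 0 0; 0 0 0 0; 0 0 0 0",
  jaw=0.6,
)

```text
time: 43.85
tool_pos: [0.5093, 0.0812, 0.0825]
tcp_rot: [-3.141, -0.015, -0.004]
wrist_force: [-0.5, -0.2, -0.2]
width: 0.801
grip_force: 0.0
```

```bash
python3 -c "
from meas import *
look()"
```

```text
tray ([0.3971, 0.3199, 0.0727, 0.0487], 6.2) z 0.0286
tcp [0.5092 0.0811 0.0825] t 43.9
```

Request:
carry_out(
  series="0 0 -0.02 0; 0 0 -0.015 0; 0 0 0 0; 0 0 0 0",
)

```text
time: 44.4
tool_pos: [0.5085, 0.0807, 0.0465]
tcp_rot: [-3.141, -0.014, -0.001]
wrist_force: [0.3, -0.4, -0.4]
width: 0.804
grip_force: 0.0
```

Request:
carry_out(
  series="0 0 0 0; 0 0 0 0; 0 0 0 0; 0 0 0 0; 0 0 0 0; 0 0 0.04 0; 0 0 0.04 0; -0.0031 0.0419 0 1.9; -0.0031 0.0419 0 1.9; -0.0031 0.0419 0 1.9; -0.0031 0.0419 0 0; -0.0031 0.0419 0 0; -0.0031 0.0419 0 0; 0 0 0 0; 0 0 -0.04 0; 0 0 -0.02 0; 0 0 0 0; 0 0 0 0; 0 0 0 0",
  jaw=-1,
)

```text
time: 46.78
tool_pos: [0.4908, 0.3325, 0.0677]
tcp_rot: [-3.136, -0.17, -0.004]
wrist_force: [0.7, 0.7, -0.8]
width: 0.571
grip_force: 53.3
```

Request:
carry_out(
  series="0 0 -0.025 0; 0 0 -0.014 0; 0 0 -0.005 0; 0 0 0 0; 0 0 0 0",
)

```text
time: 47.4
tool_pos: [0.4898, 0.3322, 0.0231]
tcp_rot: [-3.137, -0.171, -0.0]
wrist_force: [-3.2, -0.7, 5.9]
width: 0.573
grip_force: 54.0
```

Request:
carry_out(
  series="0 0 0 0; 0 0 0 0; 0 0 0 0; 0 0 0.05 0; 0 0 0.05 0; 0 0 0.02 0; 0.0177 -0.0419 0 -1.9; 0.0177 -0.0419 0 -1.9; 0.0177 -0.0419 0 -1.9; 0.0177 -0.0419 0 0; 0.0177 -0.0419 0 0; 0.0177 -0.0419 0 0; 0 0 0 0; 0 0 -0.04 0; 0 0 -0.02 0; 0 0 0 0; 0 0 0 0; 0 0 0 0",
  jaw=0.6,
)

```text
time: 49.65
tool_pos: [0.597, 0.0811, 0.0837]
tcp_rot: [-3.141, -0.015, -0.004]
wrist_force: [0.1, 0.3, 0.4]
width: 0.798
grip_force: 0.0
```

```bash
python3 -c "
from meas import *
look()"
```

```text
tray ([0.4853, 0.3304, 0.0732, 0.0497], 6.8) z 0.0283
tray ([0.3972, 0.3198, 0.0729, 0.0489], 6.6) z 0.0286
tcp [0.5969 0.081  0.0837] t 49.7
```

Request:
carry_out(
  series="0 0 -0.02 0; 0 0 -0.017 0; 0 0 0 0; 0 0 0 0",
)

```text
time: 50.2
tool_pos: [0.5955, 0.0806, 0.0445]
tcp_rot: [3.141, 0.014, -0.002]
wrist_force: [-0.4, 0.2, 0.2]
width: 0.799
grip_force: 0.0
```

Request:
carry_out(
  series="0 0 0 0; 0 0 0 0; 0 0 0 0; 0 0 0 0; 0 0 0 0; 0 0 0.04 0; 0 0 0.04 0; -0.0032 0.0435 0 1.9; -0.0032 0.0435 0 1.9; -0.0032 0.0435 0 1.9; -0.0032 0.0435 0 0; -0.0032 0.0435 0 0; -0.0032 0.0435 0 0; 0 0 0 0; 0 0 -0.04 0; 0 0 -0.02 0; 0 0 0 0; 0 0 0 0; 0 0 0 0",
  jaw=-1,
)

```text
time: 52.58
tool_pos: [0.5779, 0.342, 0.0669]
tcp_rot: [-3.136, -0.17, -0.004]
wrist_force: [-0.3, 0.8, -0.3]
width: 0.572
grip_force: 53.8
```

Request:
carry_out(
  series="0 0 -0.025 0; 0 0 -0.014 0; 0 0 -0.006 0; 0 0 0 0; 0 0 0 0",
)

```text
time: 53.2
tool_pos: [0.5766, 0.3416, 0.022]
tcp_rot: [3.137, 0.171, -0.001]
wrist_force: [-4.6, -1.8, 6.3]
width: 0.569
grip_force: 54.8
```

Request:
carry_out(
  series="0 0 0 0; 0 0 0 0; 0 0 0 0; 0 0 0.05 0; 0 0 0.05 0; 0 0 0.04 0; 0.0088 -0.0476 0 -2; 0.0088 -0.0476 0 -2; 0.0088 -0.0476 0 -2; 0.0088 -0.0476 0 0; 0.0088 -0.0476 0 0; 0.0088 -0.0476 0 0; 0.0088 -0.0476 0 0; 0.0088 -0.0476 0 0; 0.0088 -0.0476 0 0; 0 0 0 0; 0 0 0 0; 0 0 0 0",
  jaw=0.4,
)

```text
time: 55.45
tool_pos: [0.6555, -0.0854, 0.1599]
tcp_rot: [-3.141, -0.008, 0.001]
wrist_force: [-0.3, 0.6, 0.6]
width: 0.703
grip_force: 0.0
```

Request:
carry_out(
  series="0 0 0 0; 0 0 0 0",
  jaw=-0.1,
)

```text
time: 55.7
tool_pos: [0.6558, -0.0858, 0.1602]
tcp_rot: [-3.142, -0.008, -0.0]
wrist_force: [-0.3, 0.6, -0.1]
width: 0.451
grip_force: 0.0
```

```bash
python3 -c "
from meas import *
look()
im,D=eyes.read_camera('scene');C=cloud('scene',D);m=(C[...,0]>.6)&(C[...,0]<.72)&(C[...,1]<.01)&(C[...,1]>-.13)&(abs(C[...,2]-.098)<.01)&(im.max(2)<80)
print(m.sum(),rect(C[big(m)][:,:2]))"
```

```text
tray ([0.5741, 0.3393, 0.0738, 0.0488], 5.9) z 0.0284
tray ([0.4856, 0.3293, 0.0732, 0.0496], 6.8) z 0.0286
tray ([0.3971, 0.3204, 0.0729, 0.0507], 6.0) z 0.0286
tcp [ 0.6558 -0.086   0.1602] t 55.75
119 ([0.6575, -0.0866, 0.06, 0.0109], 2.2)
```

Request:
carry_out(
  series="0 -0.001 -0.03 0; 0 0 -0.024 0; 0 0 -0.01 0; 0 0 0 0; 0 0 0 0",
)

```text
time: 56.42
tool_pos: [0.6567, -0.0878, 0.0974]
tcp_rot: [3.141, 0.006, 0.003]
wrist_force: [0.7, 0.2, 0.7]
width: 0.452
grip_force: 0.0
```

Request:
carry_out(
  series="0 0 0 0; 0 0 0 0; 0 0 0 0",
  jaw=-0.6,
  grip_force=20,
)

```text
time: 56.8
tool_pos: [0.6561, -0.0877, 0.0966]
tcp_rot: [3.142, 0.006, 0.001]
wrist_force: [-0.5, -0.6, 1.1]
width: 0.2
grip_force: 0.1
```

Request:
carry_out(
  series="-0.0005 0.0067 0 7.5; -0.0014 0.0066 0 7.5; -0.0023 0.0063 0 7.5; -0.0032 0.0059 0 7.5; -0.0039 0.0055 0 7.5; -0.0046 0.0049 0 7.5; -0.0053 0.0042 0 7.5; -0.0058 0.0034 0 7.5; -0.0062 0.0026 0 7.5; -0.0065 0.0018 0 7.5; -0.0067 0.0009 0 7.5; -0.0067 0 0 7.5; 0 0 0 0; 0 0 0 0",
)

```text
time: 58.55
tool_pos: [0.6032, -0.039, 0.0965]
tcp_rot: [2.219, 2.223, 0.001]
wrist_force: [2.3, 1.1, 0.9]
width: 0.198
grip_force: 0.7
```

```bash
cat > lev.py <<'E'
from meas import *
for n in('top','scene'):
  im,D=eyes.read_camera(n);C=cloud(n,D);m=(C[...,0]>.57)&(C[...,0]<.72)&(C[...,1]<.01)&(C[...,1]>-.09)&(abs(C[...,2]-.098)<.01)&(im.max(2)<80)
  if m.sum()>10: print(m.sum(),rect(C[big(m)][:,:2]))
E
python3 lev.py
```

```text
77 ([0.6076, -0.0175, 0.0185, 0.013], -88.7)
```

Request:
carry_out(
  series="-0.002 0 0 0; -0.001 0 0 0; 0 0 0 0; 0 0 0 0",
)

```text
time: 59.15
tool_pos: [0.6029, -0.0391, 0.0965]
tcp_rot: [2.214, 2.221, 0.007]
wrist_force: [10.2, 1.1, -5.9]
width: 0.201
grip_force: 5.1
```

Request:
carry_out(
  series="0.002 0 0 0; 0.001 0 0 0; 0 0 0.04 0; 0 0 0.05 0; 0 0 0.05 0; -0.05 -0.03 0.03 0; -0.05 -0.03 0.02 0; -0.05 -0.03 0 0; -0.04 -0.03 0 0; -0.03 -0.03 0 0; 0 0 0 0; 0 0 0 0",
)

```text
time: 60.65
tool_pos: [0.3847, -0.1872, 0.2844]
tcp_rot: [-2.217, -2.224, -0.0]
wrist_force: [1.0, 0.3, -0.4]
width: 0.199
grip_force: 0.0
```

```bash
python3 lev.py; python3 tr.py; python3 -c "
from meas import *
look()
im,D=eyes.read_camera('scene'); cv2.imwrite('pics/s5.png',im[130:370,150:550])"
```

```text
84 ([0.6044, -0.0387, 0.0564, 0.0108], -88.9)
140 ([0.6082, -0.037, 0.0571, 0.0142], -87.7)
[ 0.3854 -0.1868  0.2844] [-0.1  0.2  0. ] 0.0 0.203 60.75
trigger line slope -0.236 n 46
0.445 8 [-0.08   -0.0773 -0.0748]
0.455 11 [-0.0821 -0.0771 -0.0769]
0.465 13 [-0.0841 -0.0815 -0.079 ]
tray ([0.5735, 0.3394, 0.0736, 0.0491], 7.7) z 0.0288
tray ([0.4856, 0.3294, 0.0739, 0.0487], 6.4) z 0.0286
tray ([0.3973, 0.3199, 0.0733, 0.0491], 6.0) z 0.0285
tcp [ 0.3856 -0.1868  0.2845] t 60.85
```

View pics/s5.png

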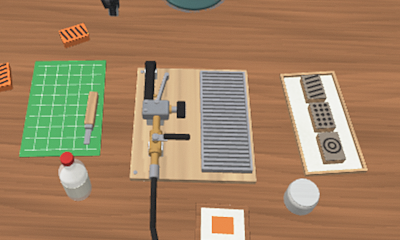

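The blocks lie face up in the tray at (314,88), (322,117) and (332,149). The lever is shut at (177,137), the trigger is released, the knife is on the mat and the robot is clear.

```bash
python3 -c "
from workcell import bot
print(bot.finish_job())"
```

```text
the job is handed in; nothing more can be done
None
```

The job is handed in: all three blocks were blown off on the grate (low air, then full blast) and now lie face up in the tray. The valve is shut, the trigger is released, and the knife is still on the mat. No verdict came back from the judge.

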